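# Check the photometer's cuvette jaws with a gauge blade

## Robot

A 7-joint arm with a two-finger parallel gripper is mounted at the origin on the work surface. World frame = base frame: x ahead of the robot, y to its left, z up, the work surface at z = 0. Lengths are in m, angles in degrees, forces in N, time in s.
With the tool pointing down it reaches from about 0.425 to 0.875 m from the base axis. Payload 9.9 kg.
Tool frame: the origin (TCP) lies midway between the tips of the shut fingers; the grasp point (between the pads) lies 19 mm behind it (ctrl.grip_point_offset is the distance from the TCP to the grasp point, in m); z points along the fingers, y is the direction in which the jaws open and shut (so a half turn about z gives the same grasp; the last joint's range is limited). The gripper opens to 85 mm and grips with 20 to 120 N. Pads are 22 mm wide; open, the fingers measure 114 mm over their backs; the gripper's body (76 mm by 85 mm) begins 54 mm behind the grasp point. The pads swing forward as they close: fully open they stand 13 mm farther back than shut.
Start: joints at [-73.384, 32.985, 1.427, 82.34, -0.859, 64.687, -3.237], TCP at [0.246, 0.628, 0.231] pointing down, gripper open.
Joint ranges: [-157.87, 157.87], [-19.46, 123.44], [-87.15, 90], [11.01, 140.99], [-62.26, 242.26], [9.8, 113.94], [-161.44, 161.44]. Speed limits (degrees/s): [127.2, 127.2, 172.46, 172.46, 180, 180, 180].

## Interface

Orientations are given as [roll, pitch, yaw] about the fixed x, y, z axes, in that order (R = Rz(yaw) Ry(pitch) Rx(roll)).
In Python, from plant import ctrl, viewer, ticket, spotter gives the robot as it stands.
- The arm moves only by the tool play_rows, never from a script. Its argument "plan" is a list of rows, each a list of 3 entries, a list of its own where there are three numbers: the finger opening in m, from 0 to 0.0854, then the shift along the tool's x, y, z in m, then the turn about the tool's z in rad. A call has 1 to 8 rows; each row is the pose to reach, as a shift and turn from the pose measured when the call began, along the tool's axes at that moment; what a row does not reach only later rows make up. A row lasts 1/10 s, in which the tool goes at most 50 mm and 8.59 degrees, less where a joint would pass 70% of its speed; a pose out of reach is approached as far as the arm can. A call with a gripper value outside its range is refused whole. The fingers move at their own pace and stop on an object; the grip force is fixed at half the most. Time passes only in rows, so rows that repeat a pose let the fingers close. It gives the time, the measured TCP pose, the force and the opening at its end, in the units of the state.
- ctrl.get_obs(): the state, without advancing time (a new reading comes with each control period).
- viewer.camera(name): name is "side" or "top"; returns the picture (420x560x3 uint8, red, green, blue); there is no depth.
- viewer.camera_model(name): a dict with "vfov" (degrees; the focal length in pixels is half the picture's height over the tangent of half this angle, whatever the lens; pixels are square), "cx", "cy" (the principal point, pixels), "eye" and "attitude" of the camera in the world. Camera axes: x right, y down, z forward; pixel columns grow to the right and rows downward; lengths in m; the calibration is good to about 2 mm. A picture is of the moment at which its call begins. camera_model takes no time and is no camera call.
- ticket.job_done(): hands the job in, once; it reports no verdict.
Trained networks look in the newest picture that a camera, given by its name, has taken for a name from the list of things; names that differ only in an ending like _2 or _b are one class to them, and where a whole thing is asked for, a point or a joint stands for the part that bears it (a point fixed in the world has none). Each returns a list of dicts, best first, with "conf" (0 to 1); they miss things now and then, are a little off and sometimes report something else, mostly with a low value. They report only what shows in the picture. A call takes as long as a camera call. They do not tell look-alikes from the thing itself.
- spotter.trace(camera, name): "pixels" (420x560 bool, what is visible of it) and "box" ([centre column, centre row, width, height] in pixels, round what is visible of it).
- spotter.landmark_of(camera, name): "centre" ([row, column] in pixels: a listed point, or the origin of a listed thing).
The state is a dict: "clock": time; "joints": joint angles; "qvel": joint speeds; "joint_efforts": joint torques, N m; "eef_pos": TCP position; "ee_rot": TCP orientation; "ft_force": force on the tool from outside, world axes, zero at the start; "wrist_torque": the same for the moment, N m; "grip_width": finger opening in m.
Only numpy, scipy, OpenCV 4.12 (cv2) and the standard library are available. Lean on these libraries where they do the work, as an engineer would, in place of code of your own. Each camera call takes 0.05 s, during which the arm holds its last target. There are 200 camera calls.

## Task

Slide the photometer's shutter by its knob all the way open to its end stop, away from the control panel, so that the measuring slot is clear. Then draw the gauge blade from its stand and slide it straight down between the two jaw plates in the slot until it drags snugly, with the black line half-way up the blade level with the tops of the plates, and finish holding it there, still and upright in the gripper. Leave the shutter open and the tip box, bottle and jar where they stand.

Things in the scene. Friction and masses are not known exactly. Their poses are not given: they have to be found in the camera images.
- photometer: White bench photometer, fixed to the bench, 200 (x) x 260 (y) x 110 mm tall; origin at the centre of its underside, z up. The grey control panel with display lies on its top at the -y end. In the middle of its top is an open well, 60 (x) x 46 mm (y), floor 70 mm below the top, with the two steel jaw plates; at the start the shutter covers it.
- slot (a point): Centre of the mouth between the jaw plates at rest, at the height of the plates' top edges (3 mm below the photometer's top); axes as the photometer's. The plates face each other across x, are 40 mm wide (y) and 50 mm tall. The mouth is 12 mm wide at the top edges and narrows evenly to a 2 mm gap 16 mm down, from where the gap is parallel. Plate tops and slot are fixed in height.
- jaw_solid: Steel jaw plate on the slot's -x side, fixed on a carriage that carries both plates and floats up to 6 mm along the photometer's x either way (about 0.1 N per mm), so that the pair centres itself on the blade. Origin as the photometer's at rest.
- jaw_sprung: Steel jaw plate on the slot's +x side, on the same carriage, pressed towards the other plate by a spring: 6 N at rest, 0.6 N more per mm, up to 8 mm of travel along +x. The 4 mm blade opens it 2 mm: forcing it in takes about 8 to 20 N where its tip passes 13 to 18 mm below the plate tops, and from there down it slides with a steady drag of some newtons. Origin as the photometer's at rest.
- shutter (a joint): Aluminium shutter plate, 68 (x) x 64 (y) x 4 mm, sliding along the photometer's +y on its top. 0 = slot covered, 0.065 m = fully open at the end stop. About 2 N of friction; it stays where it is left.
- knob (a point): Centre of the shutter's black bar knob: 30 (x) x 16 (y) x 28 mm tall, standing on the shutter plate (plate top 14 mm below this point). Axes as the photometer's; the knob moves with the shutter.
- stand: Grey upright block, 60 (x) x 64 (y) x 64 mm tall, fixed to the bench, with one slot, 6 (x) x 28 mm (y), right through it from the top, in which the gauge blade hangs. Origin at the centre of its underside, z up.
- blade_grip (a point): Centre of the gauge blade's aluminium handle block, 12 (x) x 34 (y) x 44 mm tall. z points up away from the blade, x is the thickness direction of handle and blade. At the start the handle's foot rests on the stand's top and the blade hangs in the stand's slot, its x along the stand's x. Whole gauge 60 to 120 g. The gauge is the same turned half round about z.
- blade_tip (a point): Middle of the lower end of the steel gauge blade, 82 mm below the handle's centre. The blade below the handle is 4 mm thick (x), 24 mm wide (y) and 60 mm long, with a thin black line around it half-way up, 30 mm above this point.
- blade: The whole gauge (blade and handle), origin at the blade's lower end, axes as for its handle.
- tip_box: Yellow pipette tip box, 85 x 125 x 45 mm, loose: a bystander.
- reagent: Reagent bottle with a white cap, 56 mm across, 100 mm tall, loose: a bystander.
- jar: Jar with a blue cap, 60 mm across, 70 mm tall, loose: a bystander.
There are look-alikes about, which are no part of the job. There is more than one size of the blade; the job needs the largest.

How it is judged (in metres and radians):
On the way, in this order (a step that is already met when the one before it is completed fails the run):
1. the shutter is slid open to its end stop (value of joint shutter above 0.062 m), for 0.2 s.
2. the gauge blade is drawn clear of its stand (z of blade_tip in the frame of stand above 0.066 m and contact force between the fingers and blade above 3 N), for 0.2 s.
At the end, for the whole second after the job is handed in: Shutter within 5 mm of its end stop; blade tip 20 to 40 mm below the plates' top edges, within 8 mm of mid-width and 6 mm of the slot's mid plane, the sprung plate pinching it against the other with over 3 N, upright within 8 degrees, square to the plates within 10, still, gripped by the fingers (value of joint shutter above 0.06 m and z of blade_tip in the frame of slot between -0.04 and -0.02 m and y of blade_tip in the frame of slot between -0.008 and 0.008 m and x of blade_tip in the frame of slot between -0.006 and 0.006 m and contact force between blade and jaw_sprung above 3 N and contact force between the fingers and blade above 3 N and angle between blade's own z axis and vertical below 0.14 rad and angle between the x axis of blade and the x axis of slot, either way round below 0.17 rad and linear speed of blade below 0.01 m/s); the arm keeps its last pose, push and grip.
It fails at once if the tip box is pushed or knocked more than 30 mm (distance of tip_box from where it was at the start of the episode above 0.03 m).
It fails at once if the bottle is pushed or knocked more than 30 mm (distance of reagent from where it was at the start of the episode above 0.03 m).
It fails at once if the jar is pushed or knocked more than 30 mm (distance of jar from where it was at the start of the episode above 0.03 m).
It also fails if it takes over 54 s, if anything falls off the work surface, if the arm or the gripper's body presses on something with over 40 N, if the wrist force passes 120 N, or if a joint passes its speed limit or range.

## Working session

There is one attempt and no reset: what is moved stays moved. The work goes in short steps, Python scripts to look and compute and a tool call to move; the robot and the scene stay as the last step left them, time stands still between calls to the robot, and variables do not carry over. Pictures are saved under pics/ and viewed, about 8 in all and at most 12, crops included, and the job is handed in when it is done.

Besides the shell and the picture viewer there is one more tool, called after ">>>" as name(argument=value, ...), one argument or row to a line, values as JSON. play_rows: Moves the arm, as the interface text tells. Its arguments: {"type":"object","properties":{"plan":{"type":"array","items":{"type":"array"}}},"required":["plan"]}

```bash
mkdir -p pics; ls; cat > h.py <<'E'
import numpy as np, cv2
from scipy.spatial.transform import Rotation as R
from plant import ctrl, viewer, ticket, spotter
E
python3 - <<'E'
from h import *
for c in ("side","top"):
    im=viewer.camera(c); cv2.imwrite(f"pics/{c}0.png",im[:,:,::-1]); print(c,viewer.camera_model(c))
    for n in ("photometer","slot","knob","stand","blade_grip","blade_tip","tip_box","reagent","jar"):
        try: print(n,[(np.round(d["centre"],1).tolist(),round(d["conf"],2)) for d in spotter.landmark_of(c,n)])
        except Exception as e: print(n,e)
print(ctrl.get_obs())
a=cv2.imread("pics/side0.png");b=cv2.imread("pics/top0.png")
cv2.imwrite("pics/both.png",cv2.resize(np.vstack([a,b]),(0,0),fx=.714,fy=.714))
E
```

```text
pics
side {'vfov': 47.97662600212953, 'cx': 272.518211026952, 'cy': 216.8353904718611, 'eye': array([0.44249042, 0.73550675, 0.56724654]), 'attitude': array([-121.38186854,   -1.10585181, -164.188525  ])}
photometer [([341.3, 282.8], 0.86)]
slot [([290.2, 281.5], 0.85), ([342.2, 156.4], 0.28)]
knob [([287.8, 274.5], 0.88)]
stand [([223.1, 327.5], 0.79), ([204.0, 259.5], 0.37)]
blade_grip [([219.8, 316.5], 0.81), ([193.8, 285.8], 0.6), ([191.2, 328.0], 0.46)]
blade_tip [([244.5, 312.9], 0.81), ([219.6, 288.1], 0.58)]
tip_box [([253.6, 200.2], 0.6)]
reagent [([205.4, 256.7], 0.75)]
jar [([339.8, 154.7], 0.65)]
top {'vfov': 44.705964937588334, 'cx': 273.9067861166115, 'cy': 204.62728632412646, 'eye': array([0.39715378, 0.00288548, 1.24929559]), 'attitude': array([-167.33093499,    0.21204749,  -89.91470511])}
photometer [([250.6, 194.8], 0.56)]
slot [([242.2, 184.8], 0.62), ([170.9, 174.8], 0.5)]
knob [([237.6, 177.1], 0.64)]
stand [([248.1, 341.2], 0.74)]
blade_grip [([211.9, 341.0], 0.61), ([242.8, 354.0], 0.6), ([239.4, 317.2], 0.41)]
blade_tip [([218.8, 338.3], 0.68), ([245.4, 315.0], 0.5), ([174.9, 174.7], 0.44)]
tip_box [([168.1, 267.9], 0.82), ([181.2, 354.1], 0.65)]
reagent [([180.3, 353.7], 0.88)]
jar [([173.3, 173.4], 0.79)]
{'clock': 1.0, 'joints': array([-73.38343037,  32.98288385,   1.42770407,  82.33987463,
        -0.85765334,  64.68572532,  -3.2381511 ]), 'qvel': array([ 0.09610682,  0.02913485,  0.00931051,  0.03306351, -0.07682681,
       -0.07444396,  0.03581057]), 'joint_efforts': array([ 1.03514049e-03, -7.65518689e+01,  2.24963531e+00, -2.86306071e+01,
        1.53884513e-02,  2.52525744e-03,  2.38396524e-05]), 'eef_pos': array([0.2465062 , 0.62839132, 0.23131554]), 'ee_rot': array([1.79997766e+02, 1.73921711e-03, 1.58580888e+02]), 'ft_force': array([ 0.4529356 , -0.45221298, -0.36522616]), 'wrist_torque': array([-0.02480685,  0.01719575,  0.02724298]), 'grip_width': 0.0851409736358864}
```

View pics/both.png

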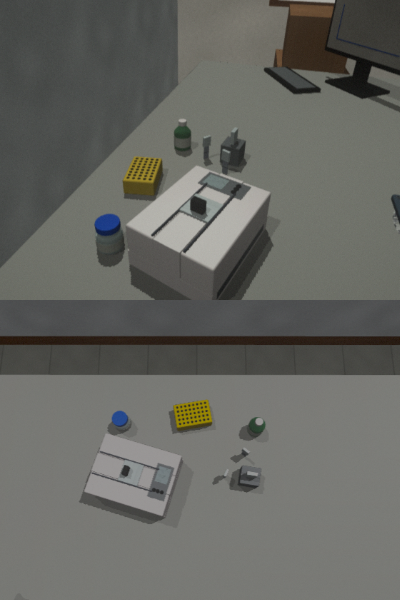

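```bash
cat >> h.py <<'E'
def cam(c):
    m=viewer.camera_model(c); f=210/np.tan(np.radians(m["vfov"]/2))
    return f,m["cx"],m["cy"],np.array(m["eye"]),R.from_euler("xyz",m["attitude"],degrees=True).as_matrix()
def proj(c,P):
    f,cx,cy,e,A=cam(c); q=(np.atleast_2d(P)-e)@A
    return np.c_[cx+f*q[:,0]/q[:,2], cy+f*q[:,1]/q[:,2]]   # col,row
def atz(c,px,z):
    f,cx,cy,e,A=cam(c); d=A@np.array([(px[0]-cx)/f,(px[1]-cy)/f,1]); return e+d*(z-e[2])/d[2]
E
python3 - <<'E'
from h import *
g=lambda c,r,col,z:print(c,r,col,z,atz(c,(col,r),z).round(4))
g("side",341.3,282.8,0);g("top",250.6,194.8,0)
g("side",287.8,274.5,.128);g("top",237.6,177.1,.128)
g("side",290.2,281.5,.107);g("top",242.2,184.8,.107)
g("side",223.1,327.5,0);g("top",248.1,341.2,0)
for r,c in [(219.8,316.5),(193.8,285.8),(191.2,328)]: g("side",r,c,.086)
for r,c in [(211.9,341),(242.8,354),(239.4,317.2)]: g("top",r,c,.086)
g("top",168.1,267.9,.0);g("top",180.3,353.7,.0);g("top",173.3,173.4,0)
for p in ("side","top"): print(proj(p,[0.246,.628,.231]))
a=cv2.imread("pics/side0.png")[150:300,230:400];b=cv2.imread("pics/top0.png")[180:285,280:400]
cv2.imwrite("pics/z1.png",np.hstack([cv2.resize(a,(400,353),interpolation=cv2.INTER_CUBIC),cv2.resize(b,(400,353),interpolation=cv2.INTER_CUBIC)]))
E
```

```text
side 341.3 282.8 0 [0.5646 0.2034 0.    ]
top 250.6 194.8 0 [0.562  0.2023 0.    ]
side 287.8 274.5 0.128 [0.5746 0.2274 0.128 ]
top 237.6 177.1 0.128 [0.574  0.2222 0.128 ]
side 290.2 281.5 0.107 [0.5694 0.2054 0.107 ]
top 242.2 184.8 0.107 [0.5669 0.2085 0.107 ]
side 223.1 327.5 0 [ 0.559 -0.174  0.   ]
top 248.1 341.2 0 [ 0.5685 -0.1577  0.    ]
side 219.8 316.5 0.086 [ 0.5639 -0.0415  0.086 ]
side 193.8 285.8 0.086 [ 0.6473 -0.1256  0.086 ]
side 191.2 328 0.086 [ 0.5632 -0.1649  0.086 ]
top 211.9 341 0.086 [ 0.6414 -0.1485  0.086 ]
top 242.8 354 0.086 [ 0.569  -0.1764  0.086 ]
top 239.4 317.2 0.086 [ 0.5768 -0.0921  0.086 ]
top 168.1 267.9 0.0 [0.7734 0.0234 0.    ]
top 180.3 353.7 0.0 [ 0.7413 -0.1941  0.    ]
top 173.3 173.4 0 [0.7595 0.2638 0.    ]
[[727.18463871 784.83490254]]
[[-55.78090536 401.0948145 ]]
```

View pics/z1.png

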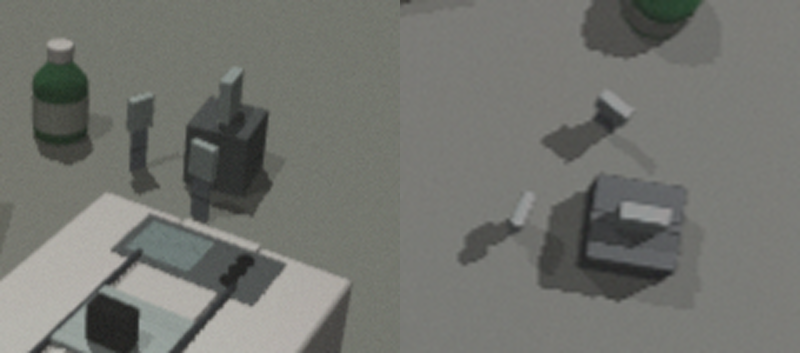

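```bash
cat >> h.py <<'E'
from scipy.optimize import minimize
def box(x,y,yaw,sx,sy,z0,z1,ox=0,oy=0):
    c,s=np.cos(yaw),np.sin(yaw)
    L=np.array([(a*sx/2+ox,b*sy/2+oy,z) for a in(-1,1) for b in(-1,1) for z in(z0,z1)])
    return np.c_[x+c*L[:,0]-s*L[:,1], y+s*L[:,0]+c*L[:,1], L[:,2]]
def hull(c,P):
    m=np.zeros((420*4,560*4),np.uint8); h=cv2.convexHull(proj(c,P).astype(np.float32))
    cv2.fillConvexPoly(m,np.round((h+.5)*4).astype(np.int32),1)
    return cv2.resize(m.astype(np.float32),(560,420),interpolation=cv2.INTER_AREA)
E
python3 - <<'E'
from h import *
M={}
for c in ("side","top"):
    viewer.camera(c)
    for n in ("photometer","stand","blade","blade_grip","knob","shutter"):
        t=spotter.trace(c,n); M[c,n]=t
        print(c,n,[(np.round(d["box"],1).tolist(),round(d["conf"],2),int(d["pixels"].sum())) for d in t])
import pickle; pickle.dump(M,open("M.pkl","wb"))
def fit(n,extra,boxes,x0s):
    best=None
    for x0 in x0s:
        def cost(p):
            t=0
            for c in ("side","top"):
                m=np.zeros((420,560),bool)
                m|=M[c,n][0]["pixels"]
                for e in extra:
                    for d in M[c,e]:
                        if d["conf"]>.3: m|=d["pixels"]
                h=np.max([hull(c,box(*p,*b)) for b in boxes],0)
                t+=np.abs(h-m).sum()/m.sum()
            return t
        s=np.array([[0,0,0],[.01,0,0],[0,.01,0],[0,0,.1]])+x0
        r=minimize(cost,x0,method="Nelder-Mead",options=dict(initial_simplex=s,xatol=1e-4,fatol=1e-4,maxiter=150))
        if best is None or r.fun<best.fun: best=r
    print(n,best.x.round(4),np.degrees(best.x[2]),best.fun)
fit("photometer",["knob","shutter"],[(.2,.26,0,.11)],[(.563,.203,a) for a in(-.5,-.2,.2)])
fit("stand",[],[(.06,.064,0,.064)],[(.57,-.165,a) for a in(-.5,-.2,.2)])
E
```

```text
side photometer [([277.9, 326.1, 201.1, 187.8], 0.93, 25251)]
side stand [([327.4, 212.6, 31.9, 42.9], 0.87, 808), ([328.4, 190.9, 13.8, 24.4], 0.54, 227)]
side blade [([318.6, 225.3, 13.0, 33.7], 0.8, 350), ([289.9, 205.6, 11.0, 36.7], 0.54, 230), ([326.9, 190.2, 10.8, 23.3], 0.45, 172)]
side blade_grip [([326.6, 191.2, 14.5, 24.7], 0.74, 205), ([316.1, 228.7, 11.1, 35.7], 0.68, 347), ([289.1, 205.3, 7.5, 30.8], 0.66, 276)]
side knob [([279.0, 294.5, 61.8, 41.3], 0.71, 1401)]
side shutter [([280.9, 291.4, 60.4, 38.3], 0.87, 1441)]
top photometer [([188.4, 244.9, 136.4, 116.5], 0.63, 10442), ([352.6, 247.5, 13.5, 8.2], 0.17, 82)]
top stand [([347.4, 247.6, 39.0, 32.2], 0.89, 686)]
top blade [([316.5, 242.3, 8.6, 10.0], 0.5, 37)]
top blade_grip [([351.2, 243.4, 13.7, 7.9], 0.53, 118)]
top knob [([182.9, 241.9, 33.9, 38.4], 0.82, 873)]
top shutter [([182.2, 242.5, 36.9, 37.6], 0.78, 829)]
photometer [ 0.5648  0.2059 -0.2902] -16.624933602957526 0.043513168489381734
stand [ 0.5655 -0.1704 -0.1246] -7.139456573614874 0.8100554224518661
```

```bash
python3 - <<'E'
from h import *
import pickle; M=pickle.load(open("M.pkl","rb"))
K=np.ones((3,3),np.uint8)
ms=M["side","stand"][0]["pixels"]|M["side","stand"][1]["pixels"]|M["side","blade"][2]["pixels"]|M["side","blade_grip"][0]["pixels"]
ig=cv2.dilate((M["side","blade"][0]["pixels"]|M["side","blade_grip"][1]["pixels"]).astype(np.uint8),K,iterations=1)>0
mt=M["top","stand"][0]["pixels"]|M["top","blade_grip"][0]["pixels"]
S={"side":(ms,~ig),"top":(mt,np.ones_like(mt))}
def model(c,p): return np.max([hull(c,box(*p,*b)) for b in [(.06,.064,0,.064),(.012,.034,.064,.108)]],0)
def cost(p): return sum((np.abs(model(c,p)-m)*k).sum()/m.sum() for c,(m,k) in S.items())
best=None
for a in (-.5,-.2,.1,.4,1.2):
    s=np.array([[0,0,0],[.01,0,0],[0,.01,0],[0,0,.15]])+(.567,-.165,a)
    r=minimize(cost,s[0],method="Nelder-Mead",options=dict(initial_simplex=s,maxiter=150)); print(r.x.round(4),np.degrees(r.x[2]).round(1),r.fun)
    if best is None or r.fun<best.fun: best=r
out=[]
for c,(x,y) in {"side":(280,160),"top":(310,210)}.items():
    im=cv2.imread(f"pics/{c}0.png"); k=8; v=cv2.resize(im[y:y+75,x:x+50*1+0],None,fx=k,fy=k,interpolation=cv2.INTER_CUBIC) if c=="side" else cv2.resize(im[y:y+75,x+15:x+65],None,fx=k,fy=k,interpolation=cv2.INTER_CUBIC)
    x0=x if c=="side" else x+15
    for b in [(.06,.064,0,.064),(.012,.034,.064,.108)]:
        h=cv2.convexHull(proj(c,box(*best.x,*b)).astype(np.float32)); cv2.polylines(v,[((h-[x0,y]+.5)*k).astype(np.int32)],True,(0,0,255),1)
    out.append(v)
cv2.imwrite("pics/st.png",np.hstack(out))
E
```

```text
[ 0.5658 -0.1704 -0.1285] -7.4 0.18550542191952857
[ 0.5658 -0.1707 -0.1346] -7.7 0.18168290827416317
[ 0.5661 -0.1704 -0.1245] -7.1 0.17862794643288413
[ 0.566  -0.1704 -0.1245] -7.1 0.18015806887890645
[ 0.5655 -0.1705  1.5118] 86.6 0.3365362205960489
```

View pics/st.png

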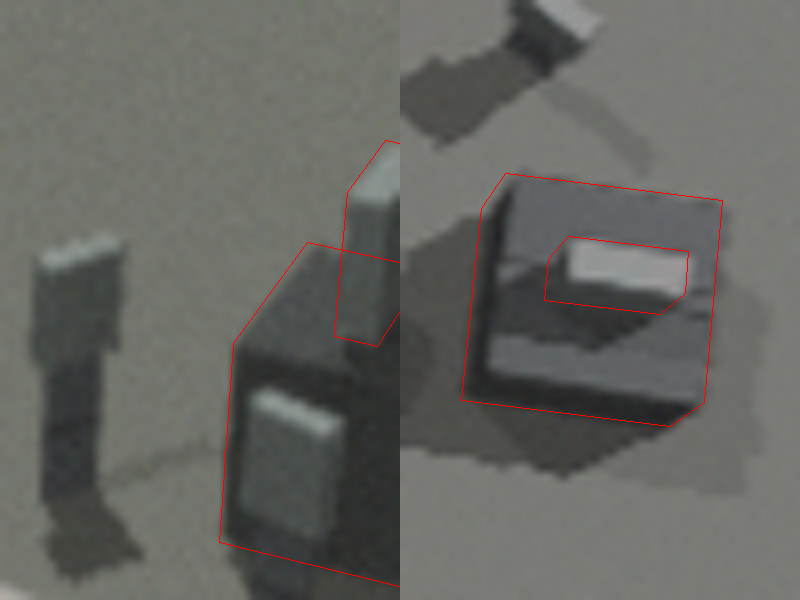

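```bash
cat >> h.py <<'E'
def go(x,y,z,yaw):
    o=ctrl.get_obs(); A=R.from_euler("xyz",o["ee_rot"],degrees=True)
    T=R.from_euler("xyz",[180,0,yaw],degrees=True)
    print("shift",(A.inv().apply(np.array([x,y,z])-o["eef_pos"])).round(4),"turn",(A.inv()*T).as_rotvec().round(4),"clock",o["clock"])
E
python3 -c "
from h import *
go(.572,.225,.19,73.4)"
```

```text
shift [-0.4503 -0.2567  0.0413] turn [-0.      0.      1.4867] clock 1.7
```

>>> play_rows(
  plan=[
    [0.085,[-0.45,-0.2567,0.0413],1.4867],
    [0.085,[-0.45,-0.2567,0.0413],1.4867],
    [0.085,[-0.45,-0.2567,0.0413],1.4867],
    [0.085,[-0.45,-0.2567,0.0413],1.4867],
    [0.085,[-0.45,-0.2567,0.0413],1.4867],
    [0.085,[-0.45,-0.2567,0.0413],1.4867],
    [0.085,[-0.45,-0.2567,0.0413],1.4867],
    [0.085,[-0.45,-0.2567,0.0413],1.4867],
  ],
)

```text
clock: 2.5
eef_pos: [0.4978, 0.3165, 0.1997]
ee_rot: [180.0, -0.0, 89.5]
ft_force: [0.8, 1.4, 0.8]
grip_width: 0.0851
```

```bash
python3 -c "
from h import *
go(.572,.225,.19,73.4);print(ctrl.get_obs())"
```

```text
shift [-0.0908  0.075   0.0097] turn [ 0.0004 -0.0007  0.2809] clock 2.5
{'clock': 2.5, 'joints': array([-50.49088792,  28.76155515,  20.90178058,  98.76121173,
       -12.16331964,  54.66333256, -25.3891877 ]), 'qvel': array([ 34.4862412 ,   8.73865751,  23.68044685,  -2.28924075,
       -16.52089107,  -1.25415785, -20.93977207]), 'joint_efforts': array([ -4.56186667, -67.75169134,   5.83482519, -23.78537357,
         0.70742168,   0.28728861,   0.75714201]), 'eef_pos': array([0.49780828, 0.31649552, 0.19971376]), 'ee_rot': array([ 1.79969798e+02, -3.42260588e-02,  8.94936759e+01]), 'ft_force': array([0.77188498, 1.3509686 , 0.82741266]), 'wrist_torque': array([0.01506551, 0.0069001 , 0.0114304 ]), 'grip_width': 0.08512197693833179}
```

>>> play_rows(
  plan=[
    [0.085,[-0.0908,0.075,0.0097],0.2809],
    [0.085,[-0.0908,0.075,0.0097],0.2809],
    [0.085,[-0.0908,0.075,0.0097],0.2809],
    [0.085,[-0.0908,0.075,0.0097],0.2809],
    [0.085,[-0.0908,0.075,0.0097],0.2809],
    [0.085,[-0.0908,0.075,0.0097],0.2809],
  ],
)

```text
clock: 3.1
eef_pos: [0.5713, 0.2266, 0.1899]
ee_rot: [-180.0, -0.1, 73.5]
ft_force: [0.2, -0.2, 0.2]
grip_width: 0.0849
```

```bash
python3 - <<'E'
from h import *
o=[]
for c in ("side","top"):
    im=viewer.camera(c)[:,:,::-1]; o.append(im)
    for n in ("knob","slot"): print(c,n,[(np.round(d["centre"],1).tolist(),round(d["conf"],2)) for d in spotter.landmark_of(c,n)])
a=o[0][180:390,180:390];b=o[1][180:285,130:235]
f=lambda i:cv2.resize(np.ascontiguousarray(i),(400,400),interpolation=cv2.INTER_CUBIC)
cv2.imwrite("pics/k1.png",np.hstack([f(a),f(b)]))
print("knob px",proj("side",[[.572,.225,.128],[.572,.225,.142]]),proj("top",[[.572,.225,.128],[.572,.225,.142]]))
go(.572,.225,.122,73.4)
E
```

```text
side knob [([289.2, 276.0], 0.68)]
side slot [([291.6, 284.9], 0.63), ([201.3, 256.8], 0.53)]
top knob [([238.8, 176.8], 0.62)]
top slot [([241.3, 185.7], 0.91)]
knob px [[276.69962686 287.10770355]
 [276.93507783 279.46666871]] [[175.79779286 238.511507  ]
 [174.57718087 237.52431169]]
shift [-0.0006  0.0005  0.0681] turn [ 0.0003 -0.0009  0.0011] clock 3.4
```

View pics/k1.png

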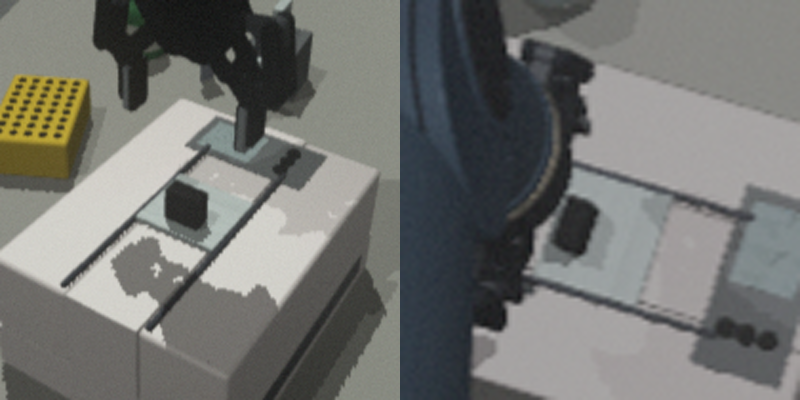

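>>> play_rows(
  plan=[
    [0.085,[0,0.0005,0.035],0],
    [0.085,[0,0.0005,0.068],0],
    [0.085,[0,0.0005,0.068],0],
    [0,[0,0.0005,0.068],0],
    [0,[0,0.0005,0.068],0],
    [0,[0,0.0005,0.068],0],
    [0,[0,0.0005,0.068],0],
    [0,[0,0.0005,0.068],0],
  ],
)

```text
clock: 4.2
eef_pos: [0.5725, 0.2262, 0.1237]
ee_rot: [179.9, -0.2, 73.5]
ft_force: [-3.6, 0.1, 9.5]
grip_width: 0.0284
```

```bash
python3 -c "
from h import *
o=ctrl.get_obs();print(o['eef_pos'],o['ft_force'],o['grip_width'])
p=o['eef_pos'];a=np.radians(-16.6);d=np.array([-np.sin(a),np.cos(a)])*.065
go(p[0]+d[0],p[1]+d[1],.122,73.4)"
```

```text
[0.57247525 0.22618578 0.12371223] [-3.55203915  0.126724    9.46281667] 0.02840047517354018
shift [0.065  0.0001 0.0019] turn [ 0.001  -0.0028  0.0014] clock 4.2
```

>>> play_rows(
  plan=[
    [0,[0.02,0,0],0],
    [0,[0.04,0,0],0],
    [0,[0.055,0,0],0],
    [0,[0.065,0,0],0],
    [0,[0.07,0,0],0],
    [0,[0.07,0,0],0],
    [0,[0.07,0,0],0],
    [0,[0.07,0,0],0],
  ],
)

```text
clock: 5.0
eef_pos: [0.5895, 0.2823, 0.1236]
ee_rot: [-179.8, 0.7, 73.1]
ft_force: [-15.1, -29.7, 11.1]
grip_width: 0.0283
```

```bash
python3 -c "
from h import *
o=ctrl.get_obs();print(o['eef_pos'],o['ft_force'],o['grip_width'],np.linalg.norm(o['eef_pos'][:2]-[.57247525,.22618578]))"
```

```text
[0.58953086 0.28230427 0.12360088] [-15.08981812 -29.72502505  11.08415357] 0.02827519824514872 0.05865304169542782
```

```bash
python3 - <<'E'
from h import *
o=[]
for c in ("side","top"):
    im=viewer.camera(c)[:,:,::-1]; o.append(im)
    for n in ("knob","slot"): print(c,n,[(np.round(d["centre"],1).tolist(),round(d["conf"],2)) for d in spotter.landmark_of(c,n)])
a=o[0][180:390,180:390];b=o[1][180:285,130:235]
f=lambda i:cv2.resize(np.ascontiguousarray(i),(400,400),interpolation=cv2.INTER_CUBIC)
cv2.imwrite("pics/k2.png",np.hstack([f(a),f(b)]))
q=[[.5648,.2059,0]]+ np.array([[0,0,.11],[0.0,0.05,.114]])
E
```

```text
side knob [([311.9, 251.3], 0.57)]
side slot [([289.0, 280.0], 0.78)]
top knob [([229.7, 153.1], 0.68)]
top slot [([241.1, 183.7], 0.73)]
```

View pics/k2.png

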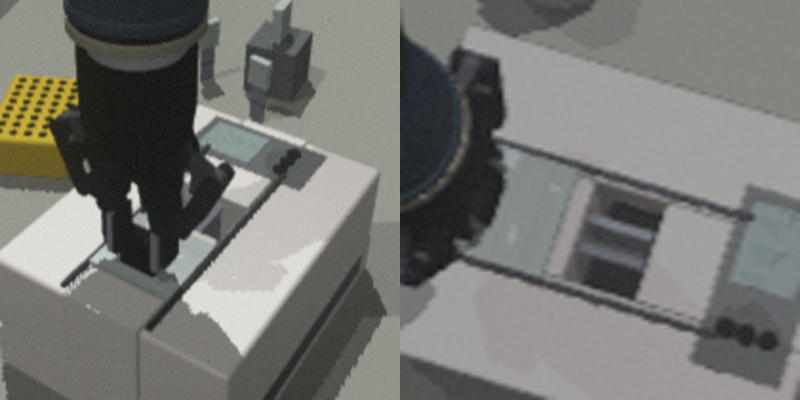

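```bash
python3 - <<'E'
from h import *
a=np.radians(-16.6);Rz=np.array([[np.cos(a),-np.sin(a)],[np.sin(a),np.cos(a)]])
L=lambda p:(Rz.T@(p[:2]-[.5648,.2059])).round(4)
print("edge",L(atz("top",(173.8,239),.114)))
b=lambda x,y:(130+(x-400)*.2625,180+y*.2625)
for x,y in [(582,182),(665,205),(632,298),(552,270),(605,235)]: print(x,y,L(atz("top",b(x,y),.11)))
for c,p,q in (("side",(276,289.2),(251.3,311.9)),("top",(176.8,238.8),(153.1,229.7))): print(L(atz(c,p,.128)),L(atz(c,q,.128)))
o=ctrl.get_obs();print(L(o['eef_pos']),L(np.array([.57247525,.22618578])),o['ft_force'])
E
```

```text
edge [0.0004 0.0276]
582 182 [0.0276 0.0283]
665 205 [ 0.0286 -0.0234]
632 298 [-0.0293 -0.0224]
552 270 [-0.0272  0.0281]
605 235 [0.0015 0.0049]
[-0.0002  0.0248] [0.0026 0.0829]
[0.0015 0.018 ] [0.0057 0.0753]
[0.0018 0.0803] [0.0016 0.0216] [-14.87521887 -29.97257171  11.95169277]
```

```bash
python3 - <<'E'
from h import *
a=np.radians(-16.6);Rz=np.array([[np.cos(a),-np.sin(a)],[np.sin(a),np.cos(a)]])
L=lambda p:(Rz.T@(p[:2]-[.5648,.2059])).round(4)
b=lambda x,y:(130+(x-400)*.2625,180+y*.2625)
for x,y in [(672,205),(640,300),(656,252)]: print(x,y,L(atz("top",b(x,y),.112)))
E
cat > /dev/null
```

```text
672 205 [ 0.0296 -0.0277]
640 300 [-0.0292 -0.0276]
656 252 [ 0.0003 -0.0276]
```

>>> play_rows(
  plan=[
    [0,[0.012,0,0],0],
    [0,[0.012,0,0],0],
    [0,[0.012,0,0],0],
  ],
)

```text
clock: 5.6
eef_pos: [0.5896, 0.2823, 0.1235]
ee_rot: [-179.5, 1.6, 72.7]
ft_force: [-19.1, -32.5, 16.4]
grip_width: 0.028
```

```bash
python3 - <<'E'
from h import *
o=[]
for c,(x,y,w) in {"side":(200,235,130),"top":(135,200,75)}.items():
    im=np.ascontiguousarray(viewer.camera(c)[:,:,::-1]); k=400/w
    v=cv2.resize(im[y:y+w,x:x+w],(400,400),interpolation=cv2.INTER_CUBIC)
    for q,col in ((.059,(0,0,255)),(.065,(0,255,0))):
        P=box(.5648,.2059,np.radians(-16.6),.068,.064,.114,.1141,0,q)[::2]
        h=cv2.convexHull(proj(c,P).astype(np.float32)); cv2.polylines(v,[((h-[x,y]+.5)*k).astype(np.int32)],True,col,1)
    for z in (.11,):
        h=cv2.convexHull(proj(c,box(.5648,.2059,np.radians(-16.6),.06,.046,z,z)).astype(np.float32)); cv2.polylines(v,[((h-[x,y]+.5)*k).astype(np.int32)],True,(255,0,0),1)
        h=cv2.convexHull(proj(c,box(.5648,.2059,np.radians(-16.6),.2,.26,z,z)).astype(np.float32)); cv2.polylines(v,[((h-[x,y]+.5)*k).astype(np.int32)],True,(255,0,0),1)
    o.append(v)
cv2.imwrite("pics/k3.png",np.hstack(o))
E
```

```text
(no output)
```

View pics/k3.png

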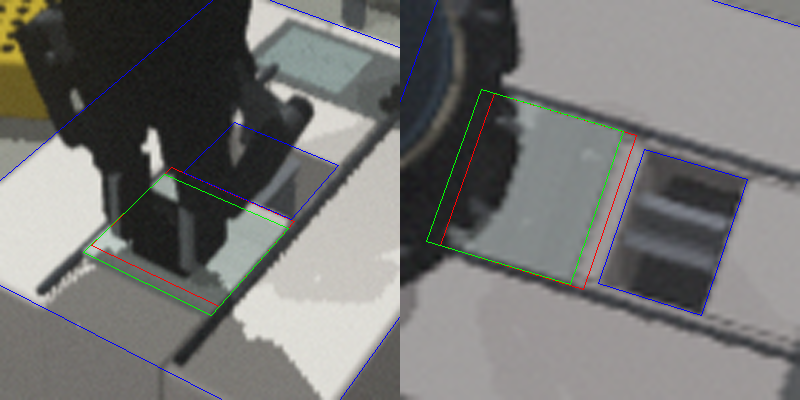

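>>> play_rows(
  plan=[
    [0.085,[0,0,0],0],
    [0.085,[0,0,0],0],
    [0.085,[0,0,0],0],
    [0.085,[0,0,-0.03],0],
    [0.085,[0,0,-0.07],0],
    [0.085,[0,0,-0.11],0],
    [0.085,[0,0,-0.11],0],
    [0.085,[0,0,-0.11],0],
  ],
)

```text
clock: 6.5
eef_pos: [0.5919, 0.2864, 0.2345]
ee_rot: [-179.6, 1.5, 72.8]
ft_force: [-0.1, 0.5, -1.0]
grip_width: 0.0851
```

```bash
python3 -c "
from h import *
print(ctrl.get_obs()['ee_rot'],ctrl.get_obs()['eef_pos']);go(.566,-.1705,.23,82.9)"
```

```text
[-179.6056424     1.4728816    72.81660206] [0.59191073 0.28641237 0.23454073]
shift [-0.4439  0.1103  0.0152] turn [-0.0091  0.025  -0.1761] clock 6.5
```

>>> play_rows(
  plan=[
    [0.085,[-0.05,0.0123,0.0],-0.02],
    [0.085,[-0.1,0.0247,0.0],-0.05],
    [0.085,[-0.15,0.037,0.0],-0.08],
    [0.085,[-0.2,0.0493,0.005],-0.11],
    [0.085,[-0.25,0.0617,0.005],-0.14],
    [0.085,[-0.3,0.074,0.01],-0.1761],
    [0.085,[-0.35,0.0863,0.01],-0.1761],
    [0.085,[-0.4,0.0987,0.0152],-0.1761],
  ],
)

```text
clock: 7.3
eef_pos: [0.5682, -0.115, 0.2288]
ee_rot: [-179.3, 1.3, 83.0]
ft_force: [0.3, -1.0, 0.5]
grip_width: 0.0849
```

```bash
python3 -c "
from h import *
go(.566,-.1705,.19,82.9)"
```

```text
shift [-0.0544  0.005   0.04  ] turn [-0.0118  0.0235  0.0014] clock 7.3
```

>>> play_rows(
  plan=[
    [0.085,[-0.04,0.004,0.01],0],
    [0.085,[-0.0544,0.005,0.03],0],
    [0.085,[-0.0544,0.005,0.04],0],
    [0.085,[-0.0544,0.005,0.04],0],
    [0.085,[-0.0544,0.005,0.04],0],
  ],
)

```text
clock: 7.8
eef_pos: [0.5664, -0.1685, 0.1897]
ee_rot: [-179.3, 1.3, 83.1]
ft_force: [0.7, 0.2, -0.4]
grip_width: 0.0848
```

```bash
python3 - <<'E'
from h import *
o=[]
ob=ctrl.get_obs(); A=R.from_euler("xyz",ob["ee_rot"],degrees=True); print(ob["eef_pos"],ob["ee_rot"])
for c,(x,y,w) in {"side":(280,130,110),"top":(310,200,80)}.items():
    im=np.ascontiguousarray(viewer.camera(c)[:,:,::-1]); k=400/w
    for n in ("blade_grip",): print(c,n,[(np.round(d["centre"],1).tolist(),round(d["conf"],2)) for d in spotter.landmark_of(c,n)])
    v=cv2.resize(im[y:y+w,x:x+w],(400,400),interpolation=cv2.INTER_CUBIC)
    P=box(.566,-.1705,np.radians(-7.1),.012,.034,.064,.108)
    h=cv2.convexHull(proj(c,P).astype(np.float32)); cv2.polylines(v,[((h-[x,y]+.5)*k).astype(np.int32)],True,(0,0,255),1)
    t=proj(c,ob["eef_pos"]+A.apply([[0,0,-.013],[0,.0425,-.013],[0,-.0425,-.013]]))
    for p in t: cv2.circle(v,tuple(int(u) for u in (p-[x,y]+.5)*k),3,(0,255,0),-1)
    o.append(v)
cv2.imwrite("pics/b1.png",np.hstack(o))
print(proj("side",[[.566,-.1705,.086]]),proj("top",[[.566,-.1705,.086]]))
go(.566,-.1705,.075,82.9)
E
```

```text
[ 0.56639063 -0.16850784  0.18968017] [-179.27172842    1.29014662   83.12343779]
side blade_grip [([188.9, 326.3], 0.72), ([220.9, 317.5], 0.59), ([199.2, 286.8], 0.59), ([256.1, 200.6], 0.49)]
top blade_grip [([213.1, 344.3], 0.61), ([239.8, 316.5], 0.43)]
[[327.18788299 189.85550646]] [[351.48815986 244.08809884]]
shift [0.0016 0.0008 0.1157] turn [-0.0107  0.0232  0.0032] clock 8.0
```

View pics/b1.png

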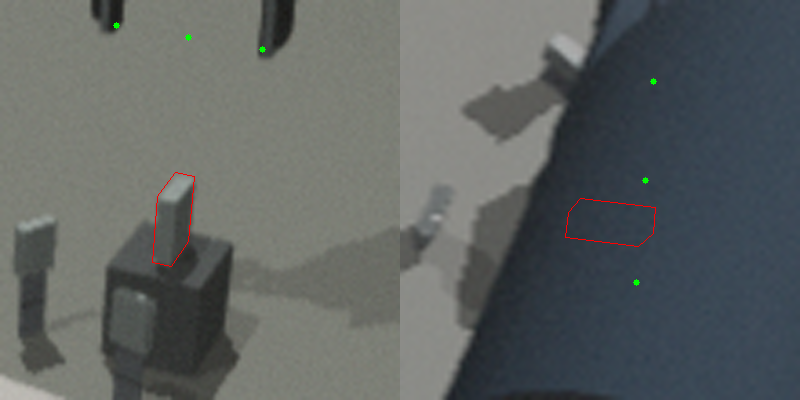

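>>> play_rows(
  plan=[
    [0.085,[0.0016,0.0008,0.04],0.003],
    [0.085,[0.0016,0.0008,0.08],0.003],
    [0.085,[0.0016,0.0008,0.11],0.003],
    [0.085,[0.0016,0.0008,0.118],0.003],
    [0.085,[0.0016,0.0008,0.118],0.003],
    [0.04,[0.0016,0.0008,0.118],0.003],
    [0.02,[0.0016,0.0008,0.118],0.003],
    [0,[0.0016,0.0008,0.118],0.003],
  ],
)

```text
clock: 8.8
eef_pos: [0.5668, -0.1707, 0.0741]
ee_rot: [-179.5, 1.3, 82.9]
ft_force: [0.7, 0.3, -0.3]
grip_width: 0.0433
```

>>> play_rows(
  plan=[
    [0,[0,0,0],0],
    [0,[0,0,0],0],
    [0,[0,0,0],0],
    [0,[0,0,0],0],
  ],
)

```text
clock: 9.2
eef_pos: [0.5672, -0.1707, 0.0748]
ee_rot: [-179.6, 1.3, 82.9]
ft_force: [-0.8, 0.4, 6.7]
grip_width: 0.0115
```

```bash
python3 -c "
from h import *
print(ctrl.get_obs());go(.566,-.1705,.072,82.9)"
```

```text
{'clock': 9.2, 'joints': array([ -1.38676179,  38.04451382,  20.43923349, 105.5258226 ,
       -17.43469599,  39.77534461,  21.50059061]), 'qvel': array([-0.02374528,  0.09994552,  0.0235671 , -0.09547244, -0.04105006,
        0.01234084, -0.03211705]), 'joint_efforts': array([ 3.29821296e-01, -6.71163511e+01,  8.27509403e+00, -1.82027096e+01,
        1.71584389e-01, -3.95271890e-01,  2.78352317e-02]), 'eef_pos': array([ 0.56723222, -0.17070844,  0.0747588 ]), 'ee_rot': array([-179.58378107,    1.33191027,   82.91837925]), 'ft_force': array([-0.8405922 ,  0.42057891,  6.72860375]), 'wrist_torque': array([ 0.17023247,  0.19309618, -0.01703456]), 'grip_width': 0.01154061781068995}
shift [ 0.0001 -0.0012  0.0028] turn [-0.0073  0.0232  0.0002] clock 9.2
```

```bash
python3 -c "
from h import *
go(.5672,-.1707,.2148,82.9)"
```

```text
shift [-0.0033 -0.0011 -0.14  ] turn [-0.0073  0.0232  0.0002] clock 9.2
```

>>> play_rows(
  plan=[
    [0,[-0.0005,-0.0002,-0.02],0],
    [0,[-0.0009,-0.0003,-0.04],0],
    [0,[-0.0014,-0.0005,-0.06],0],
    [0,[-0.0021,-0.0007,-0.09],0],
    [0,[-0.0028,-0.0009,-0.12],0],
    [0,[-0.0033,-0.0011,-0.14],0],
    [0,[-0.0033,-0.0011,-0.14],0],
    [0,[-0.0033,-0.0011,-0.14],0],
  ],
)

```text
clock: 10.0
eef_pos: [0.567, -0.1706, 0.2147]
ee_rot: [-179.6, 1.3, 82.9]
ft_force: [0.2, 0.1, -0.3]
grip_width: 0.0112
```

```bash
python3 - <<'E'
from h import *
o=ctrl.get_obs();print(o['eef_pos'],o['ee_rot'],o['ft_force'],o['grip_width'])
go(.5648,.2059,.22,73.4)
E
```

```text
[ 0.56704015 -0.17060132  0.21470671] [-179.59986298    1.31978734   82.92351131] [ 0.23281841  0.11158989 -0.34550749] 0.011246629641534606
shift [ 0.3731 -0.0487 -0.0136] turn [-0.0051  0.0236  0.1661] clock 10.0
```

>>> play_rows(
  plan=[
    [0,[0.04,-0.005,-0.005],0.02],
    [0,[0.09,-0.012,-0.01],0.05],
    [0,[0.14,-0.018,-0.0136],0.08],
    [0,[0.19,-0.025,-0.0136],0.11],
    [0,[0.24,-0.031,-0.0136],0.14],
    [0,[0.29,-0.038,-0.0136],0.1661],
    [0,[0.335,-0.0437,-0.0136],0.1661],
    [0,[0.36,-0.047,-0.0136],0.1661],
  ],
)

```text
clock: 10.8
eef_pos: [0.5632, 0.1981, 0.2182]
ee_rot: [-179.6, 1.4, 73.7]
ft_force: [1.0, -1.1, -1.4]
grip_width: 0.0116
```

```bash
python3 - <<'E'
from h import *
o=ctrl.get_obs();print(o['eef_pos'],o['ee_rot'],o['ft_force'],o['grip_width'])
go(.5648,.2059,.20,73.4)
E
```

```text
[0.56317747 0.198121   0.21823162] [-179.63929272    1.37579356   73.70840402] [ 1.02751731 -1.0637813  -1.37720139] 0.01160529524082449
shift [ 0.0084 -0.0005  0.018 ] turn [-0.0062  0.024   0.0053] clock 10.8
```

>>> play_rows(
  plan=[
    [0,[0.0084,-0.0005,0.01],0.005],
    [0,[0.0084,-0.0005,0.018],0.005],
    [0,[0.0084,-0.0005,0.018],0.005],
    [0,[0.0084,-0.0005,0.018],0.005],
    [0,[0.0084,-0.0005,0.018],0.005],
  ],
)

```text
clock: 11.3
eef_pos: [0.5653, 0.2039, 0.2004]
ee_rot: [-179.7, 1.4, 73.3]
ft_force: [0.8, -0.3, -0.8]
grip_width: 0.0113
```

```bash
python3 - <<'E'
from h import *
ob=ctrl.get_obs(); print(ob["eef_pos"],ob["ee_rot"])
X,Y,Z=ob["eef_pos"]; tz=Z-.0708; o=[]
for c,(x,y,w) in {"side":(215,190,130),"top":(135,190,100)}.items():
    im=np.ascontiguousarray(viewer.camera(c)[:,:,::-1]); k=400/w
    for n in ("blade_grip","blade_tip","slot"): print(c,n,[(np.round(d["centre"],1).tolist(),round(d["conf"],2)) for d in spotter.landmark_of(c,n)])
    v=cv2.resize(im[y:y+w,x:x+w],(400,400),interpolation=cv2.INTER_CUBIC)
    for b,col in (((X,Y,np.radians(-16.6),.004,.024,tz,tz+.06),(0,0,255)),((.5648,.2059,np.radians(-16.6),.06,.046,.11,.11),(255,0,0)),((.5648,.2059,np.radians(-16.6),.012,.04,.107,.107),(0,255,0)),((X,Y,np.radians(-16.6),.012,.034,tz+.06,tz+.104),(0,0,255))):
        h=cv2.convexHull(proj(c,box(*b)).astype(np.float32)); cv2.polylines(v,[((h-[x,y]+.5)*k).astype(np.int32)],True,col,1)
    o.append(v)
cv2.imwrite("pics/s1.png",np.hstack(o))
print(proj("side",[[X,Y,tz],[.5648,.2059,.107]]))
E
```

```text
[0.56534805 0.20393316 0.2004128 ] [-179.68517602    1.38961681   73.26254527]
side blade_grip [([232.8, 288.1], 0.93), ([221.7, 318.2], 0.72)]
side blade_tip [([242.3, 310.3], 0.63), ([280.2, 287.0], 0.6)]
side slot [([290.6, 280.3], 0.6)]
top blade_grip [([212.9, 343.2], 0.41), ([239.6, 317.8], 0.4), ([235.9, 178.2], 0.39)]
top blade_tip [([244.0, 313.6], 0.63), ([240.8, 187.0], 0.57), ([219.0, 339.1], 0.55)]
top slot [([248.9, 341.7], 0.61)]
[[284.89203815 278.24043771]
 [284.41700852 291.02832947]]
```

View pics/s1.png

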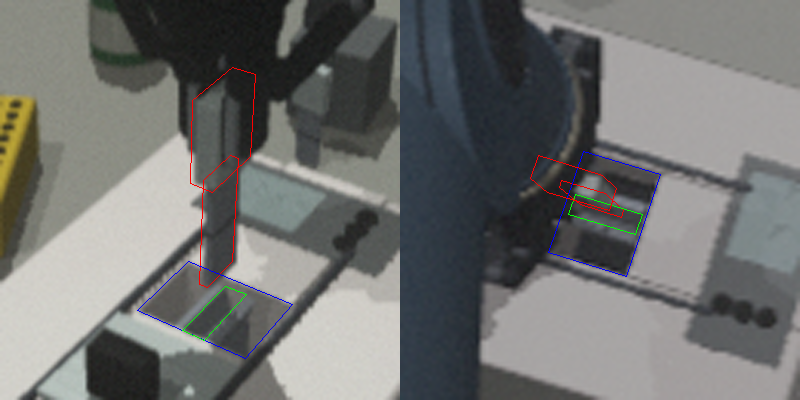

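```bash
python3 - <<'E'
from h import *
go(.5648,.2059,.168,73.4); go(.5648,.2059,.148,73.4)
E
```

```text
shift [0.0007 0.0001 0.0322] turn [-0.006   0.0238  0.0004] clock 11.7
shift [0.0012 0.0003 0.0522] turn [-0.006   0.0238  0.0004] clock 11.7
```

>>> play_rows(
  plan=[
    [0,[0.0005,0.0001,0.008],0],
    [0,[0.0007,0.0001,0.016],0],
    [0,[0.0007,0.0001,0.024],0],
    [0,[0.0007,0.0001,0.032],0],
    [0,[0.0007,0.0001,0.032],0],
    [0,[0.0007,0.0001,0.032],0],
  ],
)

```text
clock: 12.3
eef_pos: [0.5647, 0.2058, 0.1679]
ee_rot: [-179.6, 1.4, 73.4]
ft_force: [0.5, 0.6, -0.5]
grip_width: 0.0113
```

```bash
python3 - <<'E'
from h import *
o=ctrl.get_obs();print(o['eef_pos'],o['ee_rot'],o['ft_force'],o['grip_width'],o['wrist_torque'])
go(.5648,.2059,.148,73.4)
E
```

```text
[0.56470288 0.20576844 0.167914  ] [-179.63773511    1.39374548   73.41801771] [ 0.5440394   0.61535151 -0.47139673] 0.01132833983504107 [-0.00976441 -0.07760436 -0.0025894 ]
shift [0.0006 0.0002 0.0199] turn [-0.0063  0.0243  0.0002] clock 12.3
```

No contact, tip about 10 mm inside the mouth. On down.

>>> play_rows(
  plan=[
    [0,[0.0001,0,0.003],0],
    [0,[0.0002,0.0001,0.006],0],
    [0,[0.0003,0.0001,0.009],0],
    [0,[0.0003,0.0001,0.012],0],
    [0,[0.0004,0.0002,0.015],0],
    [0,[0.0005,0.0002,0.018],0],
    [0,[0.0006,0.0002,0.021],0],
    [0,[0.0006,0.0002,0.022],0],
  ],
)

```text
clock: 13.1
eef_pos: [0.566, 0.206, 0.147]
ee_rot: [-179.8, 1.3, 73.4]
ft_force: [-0.1, -0.7, 8.6]
grip_width: 0.0112
```

```bash
python3 - <<'E'
from h import *
o=ctrl.get_obs();print(o['eef_pos'],o['ee_rot'],o['ft_force'],o['grip_width'],o['wrist_torque'])
go(.5648,.2059,.1475,73.4)
E
```

```text
[0.56602292 0.20603497 0.14701866] [-179.77777101    1.28146463   73.40112556] [-0.10216391 -0.67065699  8.58339292] 0.011180499489884855 [-0.09559324 -0.10244182 -0.05941637]
shift [-0.0005 -0.0011 -0.0005] turn [-0.0039  0.0224 -0.    ] clock 13.1
```

>>> play_rows(
  plan=[
    [0,[0,0,0],0],
    [0,[0,0,0],0],
    [0,[0,0,0],0],
  ],
)

```text
clock: 13.4
eef_pos: [0.5661, 0.206, 0.147]
ee_rot: [-179.8, 1.3, 73.4]
ft_force: [0.3, 0.0, 0.2]
grip_width: 0.0114
```

```bash
python3 - <<'E'
from h import *
ob=ctrl.get_obs(); print(ob["eef_pos"],ob["ee_rot"],ob["ft_force"],ob["qvel"].round(2))
X,Y,Z=ob["eef_pos"]; tz=Z-.0708; a=np.radians(-16.6); o=[]
for c,(x,y,w) in {"side":(245,235,70),"top":(135,190,100)}.items():
    im=np.ascontiguousarray(viewer.camera(c)[:,:,::-1]); k=400/w
    v=cv2.resize(im[y:y+w,x:x+w],(400,400),interpolation=cv2.INTER_CUBIC)
    for b,col in (((.5648,.2059,a,.06,.046,.11,.11),(255,0,0)),((X,Y,a,.012,.034,tz+.06,tz+.104),(0,0,255)),((.5648,.2059,a,.068,.064,.114,.114,0,.065),(0,255,0)),((X,Y,a,.004,.024,tz+.03,tz+.03),(0,255,255))):
        h=cv2.convexHull(proj(c,box(*b)).astype(np.float32)); cv2.polylines(v,[((h-[x,y]+.5)*k).astype(np.int32)],True,col,1)
    o.append(v)
cv2.imwrite("pics/s2.png",np.hstack(o))
E
```

```text
[0.56606288 0.20604922 0.14703558] [-179.78272247    1.27689525   73.3979016 ] [0.32801317 0.03458134 0.19284175] [ 0.03 -0.    0.03 -0.09  0.    0.03  0.11]
```

View pics/s2.png

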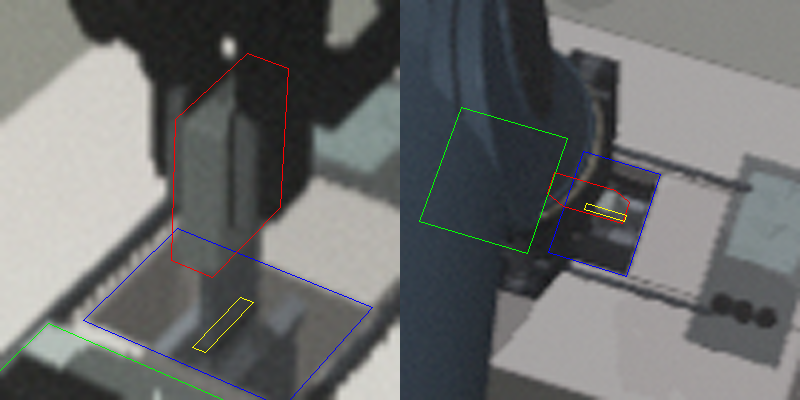

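```bash
python3 -c "
from h import *
print(ticket.job_done()); o=ctrl.get_obs(); print(o['clock'],o['eef_pos'],o['grip_width'])"
```

```text
the job is handed in; nothing more can be done
None
the job is handed in; nothing more can be done
```

I opened the shutter, drew the largest gauge (the one in the stand) and pushed it between the jaw plates. I handed the job in at about 13.4 s with the gripper still holding it; no verdict was reported.

**Shutter:** I gripped the knob and slid it until it stopped dead against about 38 N. The knob only travelled about 58 mm instead of 65, which did not fit at first. Overlays from both cameras match the fully open position better than a 59 mm one, so the shutter probably started a few millimetres open. It should be at its end stop, but I have no direct reading of it.

**Gauge:** About 8.6 N of drag built up on the way in. In the last check:
- The gripper was still on the handle (11.4 mm opening) and the arm was still.
- From the tool position, the blade is about 1 mm off the slot's mid plane and square to the plates to within about a degree.
- From the tool height, the tip is about 31 mm below the plate tops.
- In the last side picture the handle sits about 2–3 mm higher than that predicts, so the real depth may be nearer 28–29 mm. Both values are within the 20–40 mm limit. I could not clearly see the black line itself.

**Not fully checked:** the tool ended tilted about 1.3°, left over from pushing against the shutter's stop. I gripped the blade at that tilt while it hung upright, so it should have stayed upright. I did not measure the jaws' pinch force, and I did not re-measure the tip box, bottle and jar, though I kept the arm's path clear of them.

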